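# Change a two-way ball chute over to the empty tray and feed the last balls

### The job

The tray on the right of the two-way chute (right and left as seen from the robot) has its charge of mill balls. With your fingertips, press the raised left side of the seesaw gate down until the gate has rocked fully over onto its other stop, and only then push the row of three balls waiting on the loading ledge forward over the crest, so that they all run down the left chute into the empty tray. Pick nothing up, let no ball go to the right, do not shift the trays, leave the clay pieces and tools around it alone, and finish clear of everything.

Things in the scene. Friction and masses are not known exactly. Their poses are not given: they have to be found in the camera images.
- station: Two-way gravity ball chute fixed to the table, 260 mm long (x) by 360 mm wide (y), plain aluminium on plywood. Origin on the table under the gate's axle; x points away from the robot along the feed, y left, z up. Outfeed chutes slope down left and right to the trays; a clear guard (x 40 mm) reaches z 172 mm. The loading ledge is on the robot's side, x -186 to -76 mm.
- gate (a joint): Tilt of the seesaw gate about its axle (along station x, 105 mm above the table), rad. Positive: left side (station +y) up, balls run right; negative: left side down, balls run left. Stops at -0.28 and 0.28. A stiff pivot (0.09 N m friction) holds it where it is left: about 1 N on a tab moves it. It starts between 0.16 and 0.28.
- tab_left (a point): Middle of the top face of the gate's left thumb tab: a flat plate 38 (x) by 36 mm (y), 3 mm thick, on the robot's side of the gate's trough (220 mm long, 52 mm wide, walls 16 mm), 95 mm left of the axle, 43 mm towards the robot. It moves with the gate: about 162 mm above the table at +0.28, 109 mm at -0.28.
- tab_right (a point): The same on the right thumb tab.
- ledge_stop (a point): Point on the floor of the loading ledge, mid-lane, at its back stop (robot's end), 142 mm above the table. The stop is only 6 mm high, 3 mm thick; nothing stands behind it. The lane is 36 mm wide between side rails 7 mm high. The ledge falls back 3 degrees towards the stop, so the balls lie against it and roll back if let go.
- ledge_crest (a point): Point on the floor of the ledge, mid-lane, at its crest, 110 mm ahead of the stop and 148 mm above the table. A ball whose centre is past it rolls down the infeed (rails 10 mm) to the middle of the gate and on by itself.
- ball1_center (a point): Centre of the waiting mill ball nearest the back stop (the last of the row, nearest the robot): white porcelain ball, 32 mm diameter, about 60 g, smooth and slippery. The three balls touch in a row along the ledge.
- ball2_center (a point): Centre of the middle waiting ball, same size.
- ball3_center (a point): Centre of the waiting ball nearest the crest, same size.
- tray_empty: Empty loose catch tray of grey plastic below the left outfeed chute, 150 (x) by 130 (y) by 50 mm high, walls 4 mm, 0.6 kg. Origin at the centre of its underside.
- tray_full: Like the empty tray, but filled and heaped with mill balls (they are fixed in it), below the right outfeed chute, 1.7 kg. Origin at the centre of its underside.
- clay_stool: Bystander: white clay stool, 72 mm round, 43 mm high, left of the ledge. Origin under its centre.
- clay_pot: Bystander: white clay cup, 56 mm round, 50 mm high, right of the ledge. Origin under its centre.
- clay_house: Bystander: white clay house, 42 by 40 mm, 54 mm high, in front of the left tray beyond the stool. Origin under its centre.
- clay_star: Bystander: flat white clay star, 76 mm across, 10 mm thick, beyond the chute. Origin under its centre.
- clay_horse: Bystander: white clay horse, 105 mm long, 97 mm high, in front of the right tray. Origin under its middle.
- brush: Bystander: brush lying beyond the chute to the right. Origin under its middle.
- clay_roller: Bystander: small wooden roller, 170 mm long, 22 mm thick, lying on the table left of the ledge. Origin under its middle.
Things that resemble listed ones, but are neither listed nor needed, are in the scene too. Leave any red look-alike of the tray_empty alone.

How it is judged:
By the outcome, as a careful person would: the job done as asked, in the order asked, and still so for the second after the job is handed in, with the robot touching nothing.
It also fails if it takes over 42 s, if anything falls off the work surface, if the arm or the gripper's body presses on something with over 40 N, if the wrist force passes 120 N, or if a joint passes its speed limit or range.

### The arm

A 6-joint arm with a two-finger parallel gripper is mounted at the origin on the work surface. World frame = base frame: x ahead of the robot, y to its left, z up, the work surface at z = 0. Lengths are in mm, angles in rad, forces in N, time in s.
With the tool pointing down it reaches from about 300 to 775 mm from the base axis. Payload 14.6 kg.
Tool frame: the origin (TCP) lies between the finger pads; the fingertips stand 17 mm ahead of it and the grasp point (between the pads) lies 2 mm behind it (manip.tip_extent is the distance from the TCP to the fingertips, in mm); z points along the fingers, y is the line along which they close (so a half turn about z gives the same grasp; the last joint's range is limited). The gripper opens to 94 mm and grips with 3 to 60 N. Pads are 16 mm wide; open, the fingers measure 119 mm over their backs; the gripper's body (75 mm by 177 mm) begins 78 mm behind the grasp point.
Start: joints at [-1.312, 0.3, 1.521, -0, 1.321, -0.067], TCP at [176.03, -521.059, 222.446] pointing down, gripper open.
Joint ranges: [-3.03, 3.03], [-0.79, 2.21], [0.23, 2.52], [-1.04, 4.18], [0, 3.07], [-2.55, 2.55]. Speed limits (rad/s): [2.22, 2.22, 2.57, 3.14, 3.14, 3.14].

### API

Orientations are given as [roll, pitch, yaw] about the fixed x, y, z axes, in that order (R = Rz(yaw) Ry(pitch) Rx(roll)).
In Python, from workcell import manip gives the robot as it stands.
- The arm moves only by the tool play_rows, never from a script. Its argument "series" is a list of rows, each an object with "claw": the closure, from 0 (fully open) to 1 (shut); "xyz": the shift along the world's x, y, z in mm, a list of three; "twist": the turn about the world's z in degrees. A call has 1 to 5 rows; each row shifts and turns the commanded pose from where the row before left it; what a row does not reach is not made up. A row lasts 1/10 s, in which the tool goes at most 50 mm and 8.59 degrees, less where a joint would pass 70% of its speed; a pose out of reach is approached as far as the arm can. A call is refused whole if a number of a shift passes 50 or a number of a turn 8.59, either way. A call with a gripper value outside its range is refused whole. The fingers move at their own pace and stop on an object; the grip force is fixed at half the most. Time passes only in rows, so rows that do not move let the fingers close. It gives the time, the measured TCP pose, the force, the opening and the grip force at its end, in the units of the state.
- manip.get_state(): the state, without advancing time (a new reading comes with each control period).
- manip.read_camera(name): name is "scene" or "top" or "wrist"; returns the picture (480x640x3 uint8, red, green, blue); there is no depth.
- manip.get_calibration(name): a dict with "fx", "fy", "cx", "cy" (pixels), "dist_coeffs" ([k1, k2, p1, p2, k3] as OpenCV has them; the pictures are not rectified), "R" (3x3) and "t" (3): a world point X has camera coordinates R X + t. Camera axes: x right, y down, z forward; pixel columns grow to the right and rows downward; lengths in mm; the calibration is good to about 2 mm. A picture is of the moment at which its call begins: read the wrist's pose just before it. get_calibration takes no time and is no camera call; for the wrist camera it gives the pose at the moment of the call.
- manip.hand_in(): hands the job in; it is judged then, once.
Trained networks look in the newest picture that a camera, given by its name, has taken for a name from the list of things; names that differ only in an ending like _2 or _b are one class to them, and where a whole thing is asked for, a point or a joint stands for the part that bears it (a point fixed in the world has none). Each returns a list of dicts, best first, with "p" (0 to 1); they miss things now and then, are a little off and sometimes report something else, mostly with a low value. They report only what shows in the picture. A call takes as long as a camera call. They do not tell look-alikes from the thing itself.
- manip.recognise(camera, query): "bbox" ([left, top, width, height] in pixels, round what is visible of it).
- manip.place_of(camera, query): "xy" ([column, row] in pixels: a listed point, or the origin of a listed thing).
The state is a dict: "time_s": time; "q": joint angles; "joint_velocities": joint speeds; "effort": joint torques, N m; "tcp_pos": TCP position; "ee_rot": TCP orientation; "wrist_force": force on the tool from outside, world axes, zero at the start; "moment": the same for the moment, N m; "width": opening from 0.0 (shut) to 1.0 (fully open); "finger_force": force on a finger pad.
Only numpy, scipy, OpenCV 4.12 (cv2) and the standard library are available. Lean on these libraries where they do the work, as an engineer would, in place of code of your own. Each camera call takes 0.05 s, during which the arm holds its last target. There are 200 camera calls.

## Working session

There is one attempt and no reset: what is moved stays moved. The work goes in short steps, Python scripts to look and compute and a tool call to move; the robot and the scene stay as the last step left them, time stands still between calls to the robot, and variables do not carry over. Pictures are saved under pics/ and viewed, at most 10 in all, crops included, and the job is handed in when it is done.

Besides the shell and the picture viewer there is one more tool, called after ">>>" as name(argument=value, ...) on one line, values as JSON. play_rows: Moves the arm, as the interface text tells. Its arguments: {"type":"object","properties":{"series":{"type":"array"}},"required":["series"]}

```bash
mkdir -p pics; cat > h.py <<'E'
import numpy as np, cv2
from workcell import manip
def P(c):
    return np.array(c["R"],float),np.array(c["t"],float).ravel(),np.array([[c["fx"],0,c["cx"]],[0,c["fy"],c["cy"]],[0,0,1]],float),np.array(c["dist_coeffs"],float)
def ray(name,xy,c=None):
    R,t,K,d=P(c or manip.get_calibration(name))
    n=cv2.undistortPoints(np.array([[xy]],float),K,d)[0,0]
    v=R.T@np.array([n[0],n[1],1]); return -R.T@t, v/np.linalg.norm(v)
def atz(name,xy,z,c=None):
    o,v=ray(name,xy,c); return o+v*(z-o[2])/v[2]
def tri(rays):
    A=sum(np.eye(3)-np.outer(v,v) for o,v in rays); b=sum((np.eye(3)-np.outer(v,v))@o for o,v in rays)
    X=np.linalg.solve(A,b); return X,[np.linalg.norm(np.cross(X-o,v)) for o,v in rays]
def proj(name,X,c=None):
    R,t,K,d=P(c or manip.get_calibration(name))
    return cv2.projectPoints(np.array([X],float),cv2.Rodrigues(R)[0],t,K,d)[0].reshape(-1,2)
def save(im,f): cv2.imwrite("pics/"+f,cv2.cvtColor(im,cv2.COLOR_RGB2BGR))
E
python3 - <<'E'
from h import *
np.set_printoptions(precision=1,suppress=True)
for n in("scene","top"): save(manip.read_camera(n),n+"0.png")
for q in["station","tab_left","tab_right","ledge_stop","ledge_crest","ball1_center","ball2_center","ball3_center","tray_empty","tray_full"]:
    rs=[]
    for n in("scene","top"):
        r=manip.place_of(n,q)
        print(q,n,[(np.round(a["xy"]),round(a["p"],2)) for a in r[:3]])
        if r: rs.append(ray(n,r[0]["xy"]))
    if len(rs)==2: print("   ",*tri(rs))
s=manip.get_state();print(s["time_s"],s["tcp_pos"],s["ee_rot"])
E
```

```text
station scene [(array([340., 268.]), 0.62)]
station top [(array([324., 209.]), 0.95)]
    [623.4  78.1   6.2] [np.float64(3.289210119454833), np.float64(3.2892101194548977)]
tab_left scene [(array([353., 210.]), 0.64)]
tab_left top [(array([283., 203.]), 0.63), (array([230., 189.]), 0.63)]
    [598.5 167.  162.1] [np.float64(4.645562129225544), np.float64(4.6455621292257065)]
tab_right scene [(array([236., 293.]), 0.49)]
tab_right top [(array([367., 218.]), 0.55)]
    [522.7 -94.6 102.4] [np.float64(95.41104386500781), np.float64(95.41104386500788)]
ledge_stop scene [(array([359., 190.]), 0.74), (array([290., 203.]), 0.6)]
ledge_stop top [(array([310., 276.]), 0.61)]
    [517.6 157.5 196. ] [np.float64(92.62732695370865), np.float64(92.6273269537087)]
ledge_crest scene [(array([316., 226.]), 0.67), (array([350., 212.]), 0.36)]
ledge_crest top [(array([320., 225.]), 0.7)]
    [547.3  83.2 153.3] [np.float64(3.6853170884719453), np.float64(3.6853170884717055)]
ball1_center scene [(array([293., 202.]), 0.41), (array([277., 329.]), 0.22)]
ball1_center top [(array([311., 267.]), 0.46), (a
[... 328 characters left out ...]

ball3_center scene [(array([309., 218.]), 0.62)]
ball3_center top [(array([316., 239.]), 0.47)]
    [518.1  91.5 154.6] [np.float64(2.9526301758958327), np.float64(2.9526301758957505)]
tray_empty scene [(array([264., 177.]), 0.9), (array([391., 221.]), 0.79), (array([339., 394.]), 0.69)]
tray_empty top [(array([253., 359.]), 0.96), (array([232., 186.]), 0.88), (array([443., 138.]), 0.83)]
    [261.6 228.   10.1] [np.float64(9.144258077791049), np.float64(9.144258077791264)]
tray_full scene [(array([276., 327.]), 0.74)]
tray_full top [(array([421., 222.]), 0.72)]
    [ 586.3 -161.    15.8] [np.float64(5.090733117725409), np.float64(5.090733117725648)]
1.1 [ 176.  -521.1  222.5] [3.1 0.  0.3]
```

```bash
python3 -c "
import cv2,numpy as np
" ; ls pics
```

```text
scene0.png
top0.png
```

View pics/scene0.png

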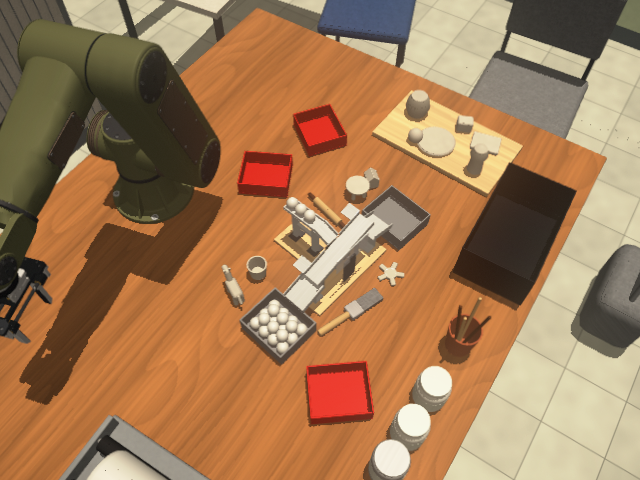

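View pics/top0.png

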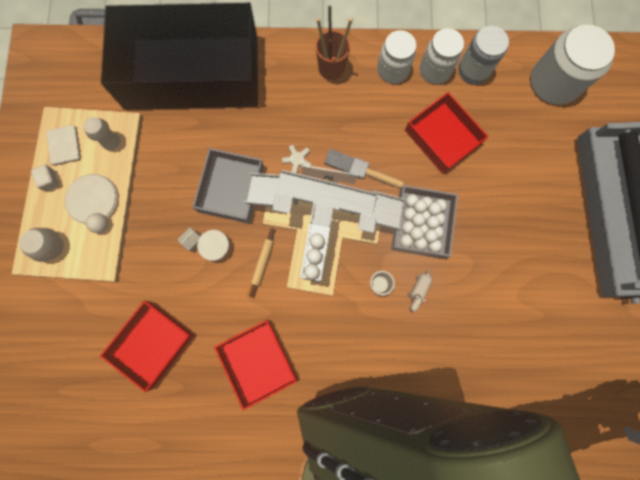

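The scene view shows the waiting balls at about (292,202), (301,209) and (310,216). The top view shows them at (311,270), (314,256) and (317,240). The grey empty tray on the left is at about (230,186) in the top view, the full tray is at (424,222), and the red look-alikes are elsewhere. The station is yawed by about -10°. Next I'll fit its pose.

```bash
cat > fit.py <<'E'
from h import *
from scipy.optimize import least_squares
np.set_printoptions(precision=1,suppress=True)
M={"station":(0,0,0),"ledge_stop":(-186,0,142),"ledge_crest":(-76,0,148),"ball1_center":(-170,0,159),"ball2_center":(-138,0,160),"ball3_center":(-106,0,162)}
def tab(a,s=1): return np.array([-43,s*95*np.cos(a)-32*np.sin(a),105+s*95*np.sin(a)+32*np.cos(a)])
def W(p,X):
    c,s=np.cos(p[2]),np.sin(p[2]); X=np.asarray(X,float)
    return np.array([p[0]+c*X[0]-s*X[1],p[1]+s*X[0]+c*X[1],X[2]])
def fit(obs,p0):  # obs: (name,xy,calib-name,calib)
    def f(p):
        return np.concatenate([(proj(n,W(p,tab(p[3],1 if k=="tab_left" else -1) if k.startswith("tab") else M[k]),c)[0]-xy) for k,xy,n,c in obs])
    return least_squares(f,p0,loss="soft_l1",f_scale=2,x_scale=[10,10,.1,.1])
E
python3 - <<'E'
from fit import *
T={"station":((340,268),(324,209)),"tab_left":((353,210),(283,203)),"ledge_crest":((316,226),(320,225)),"ball1_center":((293,202),(311,267)),"ball2_center":((301,209),(314,256)),"ball3_center":((309,218),(316,239)),"ledge_stop":((290,203),(310,276)),"tab_right":(None,(367,218))}
obs=[(k,np.array(xy,float),n,manip.get_calibration(n)) for k,v in T.items() for n,xy in zip(("scene","top"),v) if xy]
r=fit(obs,[623,78,-.15,.2]); p=r.x; print(p[:2],np.round(p[2:],3)); print(r.fun.reshape(-1,2))
for k in M: print(k,W(p,M[k]))
for a in(p[3],.28,-.28): print("tab",W(p,tab(a)))
c=manip.get_calibration("wrist"); R,t,_,_=P(c); s=manip.get_state(); print(-R.T@t-np.array(s["tcp_pos"]),R,c["fx"])
E
```

```text
[624.7  75.9] [-0.2  0.2]
[[-0.8  2.5]
 [-0.4 -0.8]
 [-2.5  1.3]
 [-2.  -0.1]
 [ 3.2 -0.3]
 [-0.9  0.7]
 [ 0.4  1.5]
 [ 0.4  2.2]
 [ 1.1  1. ]
 [ 0.1 -2.2]
 [ 1.8 -1.7]
 [ 0.8 -0.6]
 [-0.5  1. ]
 [ 0.1  1.8]
 [-0.2  3.6]]
station [624.7  75.9   0. ]
ledge_stop [441.2 106.1 142. ]
ledge_crest [549.7  88.2 148. ]
ball1_center [457.  103.5 159. ]
ball2_center [488.5  98.3 160. ]
ball3_center [520.1  93.1 162. ]
tab [596.3 168.4 155.4]
tab [595.7 164.2 162. ]
tab [598.5 181.7 109.5]
[ 65.8  23.  162.2] [[ 0.3 -0.9  0. ]
 [-0.9 -0.3  0.2]
 [-0.2 -0.1 -1. ]] 387.0452431485499
```

>>> play_rows(series=[{"claw":1,"xyz":[10,30,40],"twist":-2},{"claw":1,"xyz":[20,42,20],"twist":-2},{"claw":1,"xyz":[20,42,20],"twist":-2},{"claw":1,"xyz":[20,42,20],"twist":-2},{"claw":1,"xyz":[20,42,10],"twist":-2}])

```text
time_s: 1.6
tcp_pos: [265.5, -323.7, 332.5]
ee_rot: [3.14, -0.001, 0.149]
wrist_force: [1.0, -1.0, -0.3]
width: 0.609
finger_force: 0.0
```

>>> play_rows(series=[{"claw":1,"xyz":[18,44,0],"twist":-2},{"claw":1,"xyz":[18,44,0],"twist":-2},{"claw":1,"xyz":[18,44,0],"twist":-2},{"claw":1,"xyz":[18,44,0],"twist":-2},{"claw":1,"xyz":[18,44,0],"twist":-2}])

```text
time_s: 2.1
tcp_pos: [355.2, -103.3, 331.2]
ee_rot: [3.141, -0.001, -0.025]
wrist_force: [1.0, -0.2, -0.1]
width: 0.185
finger_force: 0.0
```

>>> play_rows(series=[{"claw":1,"xyz":[17,44,0],"twist":-2},{"claw":1,"xyz":[17,44,0],"twist":-2},{"claw":1,"xyz":[17,44,0],"twist":-2},{"claw":1,"xyz":[17,44,0],"twist":-2},{"claw":1,"xyz":[10,30,0],"twist":0}])

```text
time_s: 2.6
tcp_pos: [433.5, 103.5, 330.8]
ee_rot: [-3.141, -0.0, -0.163]
wrist_force: [0.8, -0.3, -0.1]
width: 0.002
finger_force: 0.0
```

```bash
python3 - <<'E'
from fit import *
import pickle
c=manip.get_calibration("wrist"); save(manip.read_camera("wrist"),"w1.png")
o=[]
for q in list(M)+["tab_left","tab_right"]:
    r=manip.place_of("wrist",q); print(q,[(np.round(a["xy"],1),round(a["p"],2)) for a in r[:3]])
    o.append((q,r))
pickle.dump((c,o),open("w1.pkl","wb"))
p=[624.7,75.9,-.163,.2]
for k in M: print(k,proj("w",W(p,M[k]),c)[0])
for s in(1,-1): print(proj("w",W(p,tab(.2,s)),c)[0])
E
```

```text
station [(array([317.8,  20.5]), 0.86)]
ledge_stop [(array([315.2,  73.4]), 0.64), (array([426.5,  38. ]), 0.31), (array([317.7,  21.9]), 0.27)]
ledge_crest [(array([314.3,  71.9]), 0.91)]
ball1_center [(array([317. , 190.6]), 0.94), (array([123.9, 142.4]), 0.52)]
ball2_center [(array([315.2, 153.7]), 0.81), (array([218.2, 158.9]), 0.55)]
ball3_center []
tab_left [(array([209.3,  24.8]), 0.79), (array([428.1,  36.8]), 0.72)]
tab_right [(array([427.8,  40.5]), 0.6)]
station [317.5  19.8]
ledge_stop [316.7 201.5]
ledge_crest [316.3  72. ]
ball1_center [316.4 186.7]
ball2_center [316.3 148.9]
ball3_center [316.2 109. ]
[206.1  25. ]
[429.2  36.6]
```

View pics/w1.png

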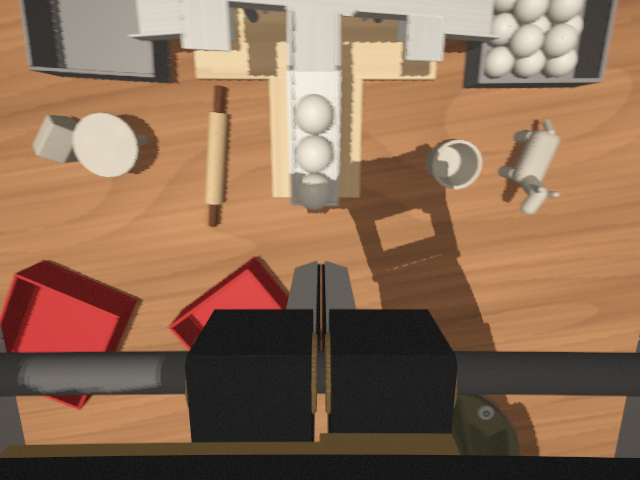

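The wrist view shows balls at (314,114), (315,154) and (315,191), the left tab at about (209,25) and the right tab at (428,37). The model agrees to within 5 px. Next I'll move above the left tab.

>>> play_rows(series=[{"claw":1,"xyz":[38,16,0],"twist":0},{"claw":1,"xyz":[38,16,-10],"twist":0},{"claw":1,"xyz":[38,16,-25],"twist":0},{"claw":1,"xyz":[38,16,-35],"twist":0},{"claw":1,"xyz":[6,2,-20],"twist":0}])

```text
time_s: 3.55
tcp_pos: [589.8, 165.7, 239.5]
ee_rot: [3.14, 0.004, -0.164]
wrist_force: [-1.8, -0.6, -1.7]
width: 0.005
finger_force: 0.0
```

```bash
python3 - <<'E'
from fit import *
import pickle
c=manip.get_calibration("wrist"); save(manip.read_camera("wrist"),"w2.png")
for q in ["tab_left","ball1_center","ball3_center","tray_empty","ledge_crest"]:
    r=manip.place_of("wrist",q); print(q,[(np.round(a["xy"],1),round(a["p"],2)) for a in r[:3]])
p=[624.7,75.9,-.163,.2]
for a in(.16,.2,.28): print(proj("w",W(p,tab(a)),c)[0])
print(proj("w",[W(p,M["ledge_crest"])],c))
s=manip.get_state(); t=np.array(s["tcp_pos"]); print(s["time_s"],t,proj("w",[t-[0,0,17]],c))
c1,o1=pickle.load(open("w1.pkl","rb"))
print(tri([ray("w",(209.3,24.8),c1)]+[ray("w",a["xy"],c) for a in manip.place_of("wrist","tab_left")[:1]]))
E
```

```text
tab_left [(array([316.6, 233.9]), 0.79), (array([401.6, 151.2]), 0.38)]
ball1_center []
ball3_center [(array([442.6, 328.8]), 0.59)]
tray_empty [(array([171.6, 138.3]), 0.67)]
ledge_crest [(array([438. , 272.8]), 0.97)]
[312.1 229.3]
[314.9 230.6]
[321.5 233.3]
[[440.  273.9]]
3.85 [588.2 165.2 245.9] [[322.7 284.6]]
(array([595.1, 166.5, 157.9]), [np.float64(1.178482985920798), np.float64(1.1784829859208958)])
```

View pics/w2.png

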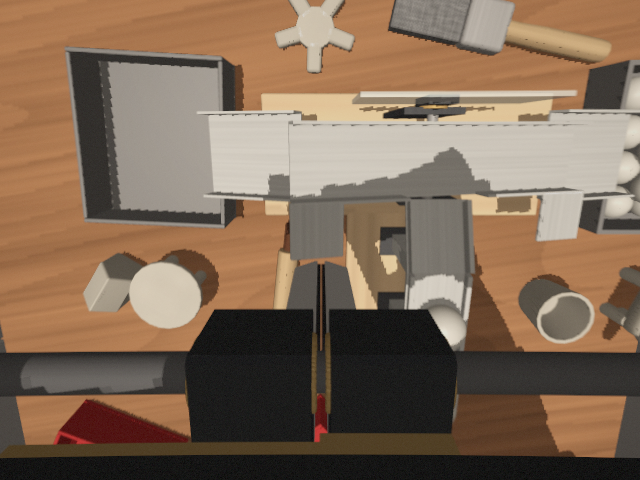

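The tab's outline is centred at about (317,230), and the crest at (438,273) matches the model. The tab is at roughly (595,167,158). Next I'll descend and press.

>>> play_rows(series=[{"claw":1,"xyz":[3,1,-30],"twist":0},{"claw":1,"xyz":[2,1,-25],"twist":0},{"claw":1,"xyz":[0,0,-5],"twist":0},{"claw":1,"xyz":[0,0,0],"twist":0},{"claw":1,"xyz":[0,0,0],"twist":0}])

```text
time_s: 4.4
tcp_pos: [593.7, 167.6, 185.6]
ee_rot: [-3.141, -0.002, -0.163]
wrist_force: [-0.5, 0.7, 1.2]
width: 0.004
finger_force: 0.0
```

>>> play_rows(series=[{"claw":1,"xyz":[0,1,-5],"twist":0},{"claw":1,"xyz":[0,1,-5],"twist":0},{"claw":1,"xyz":[0,1,-5],"twist":0},{"claw":1,"xyz":[0,1,-5],"twist":0},{"claw":1,"xyz":[0,1,-5],"twist":0}])

```text
time_s: 4.9
tcp_pos: [593.2, 172.8, 158.1]
ee_rot: [-3.141, -0.0, -0.163]
wrist_force: [-0.1, 1.0, 0.9]
width: 0.006
finger_force: 0.8
```

>>> play_rows(series=[{"claw":1,"xyz":[0,2,-6],"twist":0},{"claw":1,"xyz":[0,2,-6],"twist":0},{"claw":1,"xyz":[1,2,-6],"twist":0},{"claw":1,"xyz":[0,2,-6],"twist":0},{"claw":1,"xyz":[0,0,-4],"twist":0}])

```text
time_s: 5.4
tcp_pos: [594.1, 180.9, 129.8]
ee_rot: [-3.142, 0.001, -0.163]
wrist_force: [-0.2, 1.0, 0.5]
width: 0.008
finger_force: 0.7
```

>>> play_rows(series=[{"claw":1,"xyz":[0,0,-2],"twist":0},{"claw":1,"xyz":[0,0,0],"twist":0}])

```text
time_s: 5.6
tcp_pos: [594.1, 180.6, 128.4]
ee_rot: [3.142, 0.0, -0.163]
wrist_force: [-0.4, -0.2, -0.1]
width: 0.007
finger_force: 0.0
```

>>> play_rows(series=[{"claw":1,"xyz":[0,0,-1],"twist":0},{"claw":1,"xyz":[0,0,-1],"twist":0},{"claw":1,"xyz":[0,0,0],"twist":0}])

```text
time_s: 5.9
tcp_pos: [594.4, 180.5, 127.9]
ee_rot: [-3.141, -0.001, -0.163]
wrist_force: [-4.8, -1.1, 10.6]
width: 0.006
finger_force: 4.8
```

>>> play_rows(series=[{"claw":1,"xyz":[0,0,-1],"twist":0},{"claw":1,"xyz":[0,0,0],"twist":0}])

```text
time_s: 6.1
tcp_pos: [594.5, 180.5, 127.7]
ee_rot: [-3.141, -0.002, -0.163]
wrist_force: [-7.5, -2.3, 17.5]
width: 0.004
finger_force: 7.9
```

>>> play_rows(series=[{"claw":1,"xyz":[0,0,25],"twist":0},{"claw":1,"xyz":[0,0,45],"twist":0},{"claw":1,"xyz":[0,0,50],"twist":0},{"claw":1,"xyz":[-35,-13,30],"twist":0},{"claw":1,"xyz":[-40,-15,0],"twist":0}])

```text
time_s: 6.6
tcp_pos: [519.7, 152.5, 279.5]
ee_rot: [-3.139, -0.006, -0.163]
wrist_force: [0.1, -0.2, -0.2]
width: 0.004
finger_force: 0.0
```

>>> play_rows(series=[{"claw":1,"xyz":[-40,-15,0],"twist":0},{"claw":1,"xyz":[-40,-15,0],"twist":0},{"claw":1,"xyz":[-28,-12,0],"twist":0},{"claw":1,"xyz":[0,0,0],"twist":0},{"claw":1,"xyz":[0,0,0],"twist":0}])

```text
time_s: 7.1
tcp_pos: [411.4, 110.5, 276.2]
ee_rot: [-3.141, -0.001, -0.163]
wrist_force: [0.1, -1.0, 0.5]
width: 0.003
finger_force: 0.0
```

```bash
python3 - <<'E'
from fit import *
c=manip.get_calibration("wrist"); im=manip.read_camera("wrist"); save(im,"w3.png")
for q in ["tab_left","tab_right","ball1_center","ball2_center","ball3_center","ledge_stop","ledge_crest"]:
    r=manip.place_of("wrist",q); print(q,[(np.round(a["xy"],1),round(a["p"],2)) for a in r[:3]])
p=[624.7,75.9,-.163,-.28]
for k in M: print(k,proj("w",W(p,M[k]),c)[0])
for s in(1,-1): print(proj("w",W(p,tab(-.28,s)),c)[0])
s=manip.get_state(); print(s["time_s"],s["tcp_pos"],s["wrist_force"])
E
```

```text
tab_left []
tab_right []
ball1_center [(array([321.3, 170. ]), 0.85)]
ball2_center [(array([319.9, 127.5]), 0.88)]
ball3_center []
ledge_stop []
ledge_crest [(array([319. ,  21.9]), 0.86), (array([210.6, 138.9]), 0.42)]
station [320.3 -20.7]
ledge_stop [320.3 184.7]
ledge_crest [320.2  23.9]
ball1_center [320.2 165.5]
ball2_center [320.2 118.7]
ball3_center [320.2  68.4]
[186.7 -11.8]
[453.4 -42.4]
7.5 [411.4 110.7 275.3] [0.  0.5 0.2]
```

View pics/w3.png

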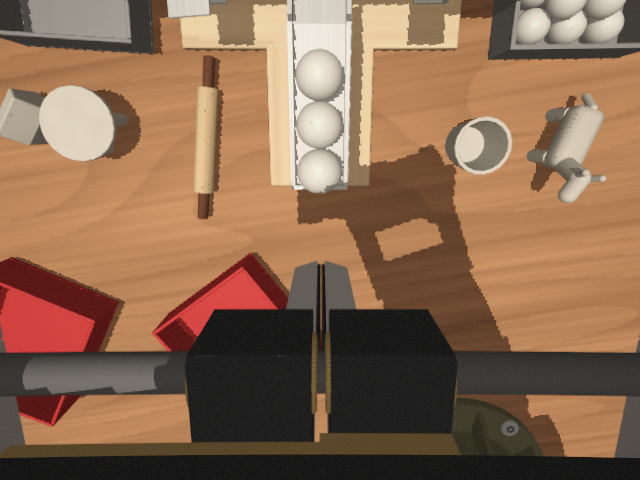

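The lane and balls are centred at column 319–320, in line with the fingers, with balls at (319,75), (319,124) and (319,170). I'll check the gate from outside before pushing.

```bash
python3 - <<'E'
from fit import *
a=manip.read_camera("scene")[150:350,230:450]; b=manip.read_camera("top")[140:300,190:470]
a=cv2.resize(a,None,fx=1.8,fy=1.8,interpolation=2); b=cv2.resize(b,(396,226),interpolation=2)
im=np.zeros((360,792,3),np.uint8); im[:,:396]=a; im[:226,396:]=b; save(im,"g.png")
p=[624.7,75.9,-.163]
for n in("scene","top"):
    for q,s in(("tab_left",1),("tab_right",-1)):
        r=manip.place_of(n,q); print(n,q,[(np.round(x["xy"],1),round(x["p"],2)) for x in r[:2]],[proj(n,W(p,tab(t,s)))[0] for t in(-.28,-.2,.2)])
E
```

```text
scene tab_left [(array([352.2, 216.1]), 0.65)] [array([353., 218.]), array([353. , 216.5]), array([350.5, 211.3])]
scene tab_right [(array([304.8, 250.7]), 0.91), (array([390.4, 269.9]), 0.6)] [array([306.6, 249.8]), array([305.5, 252.3]), array([302.4, 262.9])]
top tab_left [(array([278.1, 205.9]), 0.81)] [array([276.4, 207.2]), array([276.4, 206.3]), array([281. , 202.9])]
top tab_right [(array([360. , 213.9]), 0.74), (array([299.5, 159. ]), 0.29)] [array([361.1, 215.6]), array([362.8, 216.7]), array([366.8, 221.6])]
```

View pics/g.png

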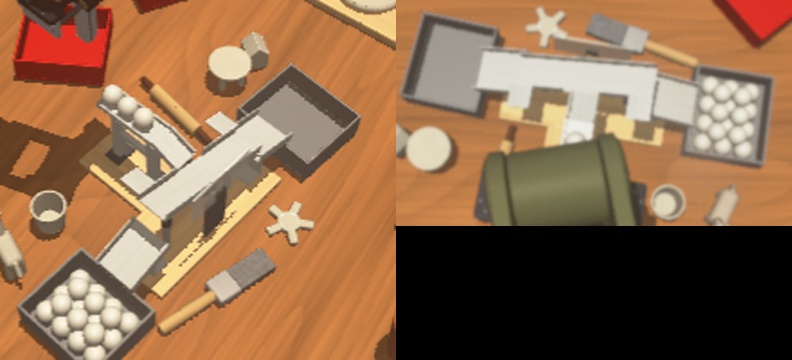

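The gate's right side is up and its trough runs down to the left tray, matching -0.28. Next I'll descend behind the stop.

>>> play_rows(series=[{"claw":1,"xyz":[0,0,-40],"twist":0},{"claw":1,"xyz":[0,0,-40],"twist":0},{"claw":1,"xyz":[0,0,-25],"twist":0},{"claw":1,"xyz":[0,0,0],"twist":0},{"claw":1,"xyz":[0,0,0],"twist":0}])

```text
time_s: 8.3
tcp_pos: [411.6, 110.6, 171.5]
ee_rot: [-3.141, -0.0, -0.163]
wrist_force: [0.3, 0.3, 0.8]
width: 0.003
finger_force: 0.0
```

>>> play_rows(series=[{"claw":1,"xyz":[4,-0.7,0],"twist":0},{"claw":1,"xyz":[4,-0.7,0],"twist":0},{"claw":1,"xyz":[4,-0.7,0],"twist":0},{"claw":1,"xyz":[0,0,0],"twist":0}])

```text
time_s: 8.7
tcp_pos: [423.8, 108.4, 171.0]
ee_rot: [-3.141, -0.001, -0.163]
wrist_force: [0.2, 0.8, -0.1]
width: 0.005
finger_force: 0.0
```

```bash
python3 - <<'E'
from fit import *
save(manip.read_camera("wrist")[0:340,120:520],"w4.png")
s=manip.get_state(); print(s["time_s"],s["tcp_pos"],s["wrist_force"])
E
```

```text
8.75 [423.5 108.4 170.8] [ 0.  -0.9 -0.2]
```

View pics/w4.png

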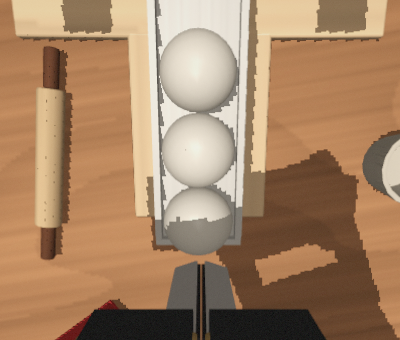

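The fingers sit centred just behind ball 1, with the tips above the stop. Next I'll push along the lane.

>>> play_rows(series=[{"claw":1,"xyz":[4,-0.6,0],"twist":0},{"claw":1,"xyz":[6,-1,0.3],"twist":0},{"claw":1,"xyz":[7,-1.1,0.4],"twist":0},{"claw":1,"xyz":[7,-1.2,0.4],"twist":0},{"claw":1,"xyz":[7,-1.2,0.4],"twist":0}])

```text
time_s: 9.25
tcp_pos: [454.9, 103.2, 172.0]
ee_rot: [3.142, 0.0, -0.163]
wrist_force: [0.6, 0.5, 0.3]
width: 0.005
finger_force: 0.2
```

>>> play_rows(series=[{"claw":1,"xyz":[7,-1.1,0.4],"twist":0},{"claw":1,"xyz":[7,-1.2,0.4],"twist":0},{"claw":1,"xyz":[7,-1.1,0.4],"twist":0},{"claw":1,"xyz":[7,-1.2,0.4],"twist":0},{"claw":1,"xyz":[7,-1.1,0.4],"twist":0}])

```text
time_s: 9.75
tcp_pos: [489.8, 97.6, 174.1]
ee_rot: [-3.142, -0.0, -0.163]
wrist_force: [-0.8, 0.8, -0.3]
width: 0.005
finger_force: 0.1
```

>>> play_rows(series=[{"claw":1,"xyz":[7,-1.1,0.4],"twist":0},{"claw":1,"xyz":[7,-1.2,0.4],"twist":0},{"claw":1,"xyz":[7,-1.1,0.4],"twist":0},{"claw":1,"xyz":[7,-1.2,0.4],"twist":0},{"claw":1,"xyz":[7,-1.1,0.4],"twist":0}])

```text
time_s: 10.25
tcp_pos: [524.8, 91.9, 176.1]
ee_rot: [-3.142, -0.0, -0.163]
wrist_force: [0.6, 0.0, 0.8]
width: 0.01
finger_force: 0.0
```

```bash
python3 - <<'E'
from fit import *
im=manip.read_camera("wrist"); c=manip.get_calibration("wrist")
b=manip.read_camera("scene")[150:350,230:450]
o=np.zeros((480,792,3),np.uint8); o[:340,:400]=im[:340,120:520]; o[:356,400:792]=cv2.resize(b,(392,356)); save(o,"w5.png")
s=manip.get_state(); print(s["time_s"],s["tcp_pos"],s["wrist_force"],proj("w",W([624.7,75.9,-.163],M["ledge_crest"]),c))
E
```

```text
10.35 [524.9  91.8 176. ] [-0.9 -0.6 -0.1] [[320.  223.4]]
```

View pics/w5.png

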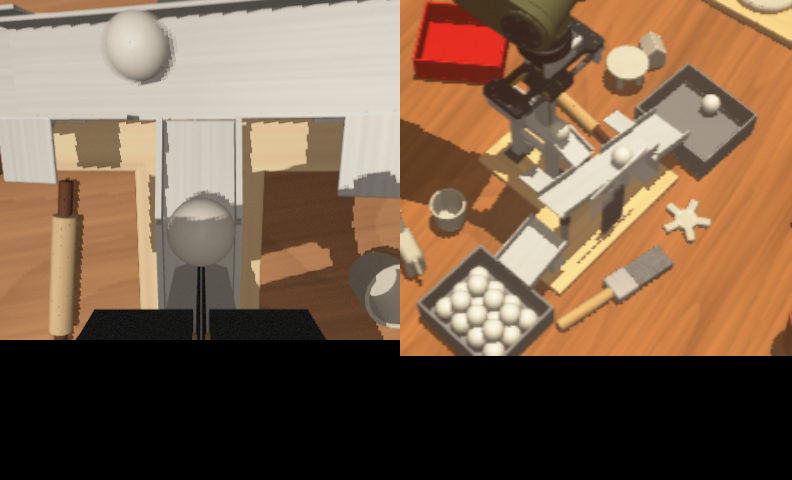

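Ball 3 is in the left tray, ball 2 is rolling left on the gate, and ball 1 is at the crest. I'll push a little further.

>>> play_rows(series=[{"claw":1,"xyz":[5,-0.8,0.3],"twist":0},{"claw":1,"xyz":[5,-0.8,0.3],"twist":0},{"claw":1,"xyz":[3,-0.5,0.2],"twist":0},{"claw":1,"xyz":[0,0,0],"twist":0},{"claw":1,"xyz":[0,0,0],"twist":0}])

```text
time_s: 10.85
tcp_pos: [537.2, 89.9, 176.8]
ee_rot: [3.142, 0.0, -0.163]
wrist_force: [0.0, 0.5, 0.2]
width: 0.003
finger_force: 0.0
```

>>> play_rows(series=[{"claw":1,"xyz":[0,0,0],"twist":0},{"claw":1,"xyz":[0,0,0],"twist":0},{"claw":1,"xyz":[0,0,0],"twist":0},{"claw":1,"xyz":[0,0,0],"twist":0},{"claw":1,"xyz":[0,0,0],"twist":0}])

```text
time_s: 11.35
tcp_pos: [537.2, 89.9, 176.9]
ee_rot: [-3.142, -0.0, -0.163]
wrist_force: [-0.2, -0.4, 0.8]
width: 0.004
finger_force: 0.0
```

```bash
python3 - <<'E'
from fit import *
im=manip.read_camera("wrist")
b=manip.read_camera("scene")[150:350,230:450]
o=np.zeros((360,792,3),np.uint8); o[:340,:400]=im[:340,120:520]; o[:356,400:792]=cv2.resize(b,(392,356)); save(o,"w6.png")
s=manip.get_state(); print(s["time_s"],s["tcp_pos"],s["wrist_force"])
E
```

```text
11.45 [537.2  89.9 176.9] [-0.  -0.1  0.3]
```

View pics/w6.png

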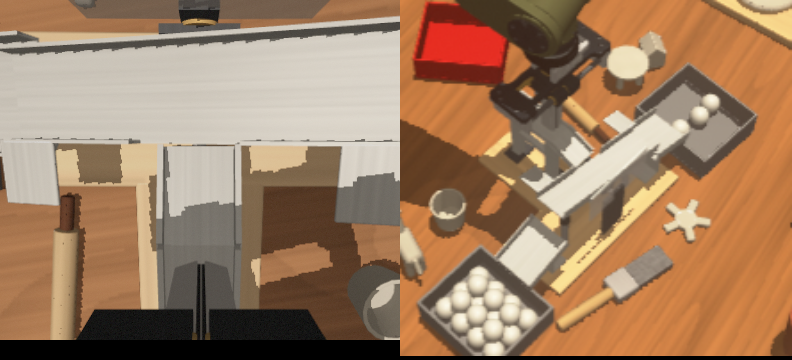

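All three balls have gone left: two are in the tray and the third is entering it. Next I'll raise the arm clear and let things settle.

>>> play_rows(series=[{"claw":1,"xyz":[0,0,20],"twist":0},{"claw":1,"xyz":[0,0,40],"twist":0},{"claw":1,"xyz":[-20,0,40],"twist":0},{"claw":1,"xyz":[-40,0,30],"twist":0},{"claw":1,"xyz":[-40,0,10],"twist":0}])

```text
time_s: 11.95
tcp_pos: [436.6, 89.9, 319.5]
ee_rot: [-3.14, -0.004, -0.163]
wrist_force: [-0.6, -0.5, 1.0]
width: 0.008
finger_force: 0.0
```

>>> play_rows(series=[{"claw":1,"xyz":[-30,0,0],"twist":0},{"claw":1,"xyz":[0,0,0],"twist":0},{"claw":1,"xyz":[0,0,0],"twist":0},{"claw":1,"xyz":[0,0,0],"twist":0},{"claw":1,"xyz":[0,0,0],"twist":0}])

```text
time_s: 12.45
tcp_pos: [407.8, 89.8, 316.4]
ee_rot: [3.141, 0.001, -0.163]
wrist_force: [-0.2, -0.2, -1.0]
width: 0.007
finger_force: 0.0
```

```bash
python3 - <<'E'
from fit import *
b=manip.read_camera("scene")[150:350,230:450]; a=manip.read_camera("top")[140:300,190:470]
o=np.zeros((360,792,3),np.uint8); o[:226,:396]=cv2.resize(a,(396,226)); o[:356,400:792]=cv2.resize(b,(392,356)); save(o,"w7.png")
s=manip.get_state(); print(s["time_s"],s["tcp_pos"],s["wrist_force"])
E
```

```text
12.55 [407.6  89.8 316.4] [ 0.7 -0.4  0.5]
```

View pics/w7.png

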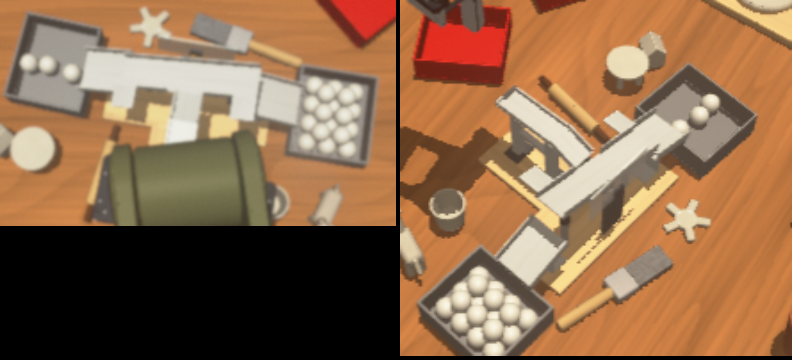

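All three balls lie in the left tray, at (28,62), (47,65) and (72,72) in the top crop. The ledge is empty and the arm is clear.

```bash
python3 -c "
from workcell import manip
print(manip.hand_in())"
```

```text
the job is handed in; nothing more can be done
None
```

I rocked the gate fully over to its left stop, then pushed the three balls over the crest into the empty left tray; the arm finished clear of everything and I handed the job in at about 12.6 s.

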